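Find the stamped parts crate and push it to the dispatch line

TASK

Look under both parts crates: with the fingertips, rock each one back towards the robot until it rests leaning on its front lip with its underside facing out, and leave it so. Then push the one with the stamp underneath, still leaning back, straight ahead until the bottom edge on which it stands is on the white tape, roughly square to it; the other stays leaning where it was. Do not lift or carry either crate, and leave the spray can, screwdriver and hub alone.

Things in the scene. Friction and masses are not known exactly. Their poses are not given: they have to be found in the camera images.
- stamped_crate: the crate with the stamp (black ring 80 mm across with a cross in it) on its underside; else just like plain_crate: loose open plywood box, body 110 mm long (x), 120 wide (y), 100 high, on two runners 5 high; filled to 77 with black foam and a metal disc. 0.33 to 0.53 kg, balance point 45 in from the heel, 57 up. Origin: centre of the underside at bench level; z up, x from lip to far wall
- plain_crate: the crate with nothing underneath; sizes, origin, axes, lip and behaviour as stamped_crate. Either may stand left or right; both start upright, x within 13 degrees of straight away from the robot
- stamped_crate_heel (a point): middle of the bottom edge of the front wall (robot side), on which the crate rocks: 55 mm in -x from the origin, at bench level; axes as the crate's. Rocked back, the underside turns away from the robot; past about 38 degrees it falls on back by itself and stays at about 68 degrees, on heel and lip, the lip's outer end then lying on the bench about 109 mm robotwards of the heel
- stamped_crate_lip (a point): pressing point on top of the metal lip (6 mm thick, 80 wide along y, out 38 from the rim towards the robot, top 100 above the bench, outer end rolled, 4 proud): 22 out from the front wall. 5 to 15 N down rocks the crate; the lip swings down and robotwards on a circle about the heel. Rocked back, it slides when pushed low at the lip's end; pushed high up it would fall upright again
- plain_crate_heel (a point): middle of the bottom edge of the front wall (robot side), on which the crate rocks: 55 mm in -x from the origin, at bench level; axes as the crate's
- plain_crate_lip (a point): pressing point on the lip, as for stamped_crate_lip
- line: dispatch line: flat strip of white tape on the bench, ahead of both crates' heels and partly near or under their far ends, 50 mm wide (its x, away from the robot) and 720 long (y), 1 thick. Origin in its middle
- spray_can: bystander: spray can, 54 mm across, 160 tall, upright between the two crates' lanes; origin under its centre
- screwdriver: bystander: screwdriver lying at the far left; origin under its middle
- wheel_hub: bystander: stepped aluminium wheel hub, 76 mm across, 55 tall, at the far right; origin under its centre
There are look-alikes about, which are no part of the job. Leave any red look-alike of the stamped_crate alone. Leave any red or yellow look-alike of the plain_crate alone.

How it is judged:
On the way, in this order (a step that is already met when the one before it is completed fails the run):
1. both crates lean back on their lips (tilted more than 57 degrees) (angle between each of stamped_crate, plain_crate's own z axis and vertical above 1 rad), for 0.2 s.
2. the stamped crate, still leaning back, has its standing edge on the tape (x of stamped_crate_heel in the frame of line between -0.03 and 0.03 m and angle between the y axis of stamped_crate_heel and the y axis of line, either way round below 0.35 rad and angle between stamped_crate's own z axis and vertical above 1 rad), for 0.1 s.
At the end, for the whole second after the job is handed in: Both crates lean back (tilted over 57 degrees), still. The stamped one's standing edge (heel) is on the tape, its middle within 30 mm of the tape's centre line, square within 20 degrees. The other's heel is within 50 mm of where it was, the bystanders within 30 mm of their places (all of step 2 and angle between plain_crate's own z axis and vertical above 1 rad and y of stamped_crate_heel in the frame of line between -0.36 and 0.36 m and linear speed of each of stamped_crate, plain_crate below 0.02 m/s and distance of plain_crate_heel from where it was at the start of the episode below 0.05 m and distance of each of spray_can, screwdriver, wheel_hub from where it was at the start of the episode below 0.03 m); the robot touches nothing.
It fails at once if a crate is lifted: its front bottom edge is more than 25 mm above the bench (height (world z) of any of stamped_crate_heel, plain_crate_heel above 0.025 m).
It fails at once if a crate is tipped right over (beyond 83 degrees) (angle between any of stamped_crate, plain_crate's own z axis and vertical above 1.45 rad).
It fails at once if the unstamped crate is shoved more than 70 mm from its place (distance of plain_crate_heel from where it was at the start of the episode above 0.07 m).
It fails at once if a bystander is moved more than 30 mm (distance of any of spray_can, screwdriver, wheel_hub from where it was at the start of the episode above 0.03 m).
It also fails if it takes over 67 s, if anything falls off the work surface, if the arm or the gripper's body presses on something with over 40 N, if the wrist force passes 120 N, or if a joint passes its speed limit or range.

ROBOT

A 6-joint arm with a two-finger parallel gripper is mounted at the origin on the work surface. World frame = base frame: x ahead of the robot, y to its left, z up, the work surface at z = 0. Lengths are in m, angles in rad, forces in N, time in s.
With the tool pointing down it reaches from about 0.25 to 0.775 m from the base axis. Payload 4 kg.
Tool frame: the origin (TCP) lies on the centre line of the jaws, within the pads' length; the fingertips stand 11 mm ahead of it and the grasp point (between the pads) lies 8 mm behind it (ctrl.nose_length is the distance from the TCP to the fingertips, in m); z points along the fingers, x is the direction in which the jaws open and shut, and the axes are right-handed (so a half turn about z gives the same grasp; the last joint's range is limited). The gripper opens to 85 mm and grips with 20 to 120 N. Pads are 22 mm wide; open, the fingers measure 114 mm over their backs; the gripper's body (76 mm by 85 mm) begins 54 mm behind the grasp point. The pads swing forward as they close: fully open they stand 13 mm farther back than shut.
Start: joints at [0.999, 0.087, 1.371, -0, 1.684, -0.103], TCP at [0.249, 0.491, 0.242] pointing down, gripper open.
Joint ranges: [-3.1, 3.1], [-0.76, 2.03], [0.27, 2.55], [-1.08, 4.22], [0.17, 2.65], [-2.57, 2.57]. Speed limits (rad/s): [2.79, 2.79, 3.14, 3.14, 3.14, 3.14].

INTERFACE

Orientations are given as a rotation vector (axis times angle).
In Python, from station import ctrl gives the robot as it stands.
- The arm moves only by the tool arm_command, never from a script. Its argument "series" is text: rows parted by semicolons, each of 7 numbers parted by spaces: the opening in per cent of the stroke, from 0 (shut) to 100 (fully open), then the shift along the world's x, y, z in mm, then the turn, a rotation vector about the world's x, y, z in degrees. A call has 1 to 12 rows; each row shifts and turns the commanded pose from where the row before left it; what a row does not reach is not made up. A row lasts 1/12 s, in which the tool goes at most 41.7 mm and 7.16 degrees, less where a joint would pass 70% of its speed; a pose out of reach is approached as far as the arm can. A call is refused whole if a number of a shift passes 41.7 or a number of a turn 7.16, either way. A call with a gripper value outside its range is refused whole. The fingers move at their own pace and stop on an object; "squeeze" is the grip in N (left out, the last holds). Time passes only in rows, so rows that do not move let the fingers close. It gives the time, the measured TCP pose, the force and the opening at its end, in the units of the state.
- ctrl.get_obs(): the state, without advancing time (a new reading comes with each control period).
- ctrl.get_image(name): name is "scene" or "side" or "wrist"; returns a dict with "image" (480x640x3 uint8, blue, green, red), "fov_y" (degrees; the focal length in pixels is half the picture's height over the tangent of half this angle, whatever the lens; pixels are square), "cx", "cy" (the principal point, pixels), "T" (4x4, takes a point from camera to world coordinates). Camera axes: x right, y down, z forward; pixel columns grow to the right and rows downward; lengths in m; the calibration is good to about 2 mm. A picture is of the moment at which its call begins. There is no depth.
- ctrl.hand_in(): hands the job in, once; it reports no verdict.
Trained networks look in the newest picture that a camera, given by its name, has taken for a name from the list of things; names that differ only in an ending like _2 or _b are one class to them, and where a whole thing is asked for, a point or a joint stands for the part that bears it (a point fixed in the world has none). Each returns a list of dicts, best first, with "p" (0 to 1); they miss things now and then, are a little off and sometimes report something else, mostly with a low value. They report only what shows in the picture. A call takes as long as a camera call. They do not tell look-alikes from the thing itself.
- ctrl.outline_of(camera, thing): "mask" (480x640 bool, what is visible of it) and "uv" ([column, row] in pixels, amid what is visible of it).
The state is a dict: "time": time; "joints": joint angles; "joint_vel": joint speeds; "tau": joint torques, N m; "tool_pos": TCP position; "ee_rot": TCP orientation; "contact_force": force on the tool from outside, world axes, zero at the start; "torque": the same for the moment, N m; "grip_width": finger opening in m.
Only numpy, scipy, OpenCV 4.12 (cv2) and the standard library are available. Lean on these libraries where they do the work, as an engineer would, in place of code of your own. Each camera call takes 0.05 s, during which the arm holds its last target. There are 200 camera calls.

## Working session

There is one attempt and no reset: what is moved stays moved. The work goes in short steps, Python scripts to look and compute and a tool call to move; the robot and the scene stay as the last step left them, time stands still between calls to the robot, and variables do not carry over. Pictures are saved under pics/ and viewed, about 8 in all and at most 12, crops included, and the job is handed in when it is done.

Besides the shell and the picture viewer there is one more tool, called after "Emit:" by a JSON object that holds its "api" and its "payload". arm_command: Moves the arm, as the interface text tells. Its arguments: {"type":"object","properties":{"series":{"type":"string"},"squeeze":{"type":"number"}},"required":["series"]}

```bash
ls; mkdir -p pics; cat > h.py <<'E'
import numpy as np, cv2
from station import ctrl
def cam(n):
    d=ctrl.get_image(n); d['f']=240/np.tan(np.radians(d['fov_y'])/2); return d
def w(d,uv,z):
    T=np.array(d['T']); r=T[:3,:3]@np.array([(uv[0]-d['cx'])/d['f'],(uv[1]-d['cy'])/d['f'],1]); o=T[:3,3]
    return o+r*(z-o[2])/r[2]
def px(d,p):
    T=np.array(d['T']); q=T[:3,:3].T@(np.array(p)-T[:3,3]); return q[:2]/q[2]*d['f']+[d['cx'],d['cy']]
E
python3 - <<'E'
from h import *
for n in ['scene','side']:
    d=cam(n); cv2.imwrite(f'pics/{n}0.png',d['image']); print(n,d['fov_y'],np.round(d['T'],3).tolist())
    for t in ['stamped_crate','stamped_crate_lip','line','spray_can','screwdriver','wheel_hub']:
        for r in ctrl.outline_of(n,t):
            ys,xs=np.where(r['mask']); print(t,round(r['p'],2),np.round(r['uv']),len(xs),xs.min(),xs.max(),ys.min(),ys.max())
o=ctrl.get_obs(); print(o)
E
```

```text
pics
scene 52.93878157262036 [[0.771, 0.52, -0.367, 0.907], [0.637, -0.631, 0.444, -0.486], [-0.001, -0.576, -0.817, 0.951], [0.0, 0.0, 0.0, 1.0]]
stamped_crate 0.56 [149. 246.] 4276 102 191 210 288
stamped_crate_lip 0.67 [150. 247.] 4275 102 190 209 289
stamped_crate_lip 0.58 [276. 325.] 5321 229 319 283 373
line 0.93 [354. 304.] 6138 241 466 196 420
spray_can 0.73 [325. 236.] 1377 314 340 205 264
screwdriver 0.64 [429. 154.] 420 404 477 146 165
wheel_hub 0.55 [191. 407.] 1461 168 210 387 430
side 51.308154438316734 [[0.818, -0.381, 0.43, 0.052], [-0.575, -0.525, 0.628, -0.717], [-0.014, -0.761, -0.649, 0.826], [0.0, 0.0, 0.0, 1.0]]
stamped_crate 0.77 [255. 405.] 6527 215 298 358 458
stamped_crate 0.69 [397. 303.] 4656 351 434 263 350
stamped_crate_lip 0.89 [258. 407.] 6275 216 297 358 457
stamped_crate_lip 0.66 [395. 303.] 4761 350 434 263 350
line 0.9 [370. 269.] 2222 317 468 210 363
spray_can 0.59 [312. 245.] 1500 296 320 216 282
wheel_hub 0.59 [459. 401.] 1723 436 480 377 426
wheel_hub 0.42 [285. 202.] 2767 246 315 175 239
{'time': 0.7, 'joints': array([ 9.98908757e-01,  8.71621672e-02,  1.37063924e+00, -3.48477132e-05,
        1.68361113e+00, -1.03114183e-01]), 'joint_vel': array([ 0.00229655,  0.00061844, -0.00064839, -0.00095327,  0.00073979,
        0.00016066]), 'tau': array([-1.92841006e-03, -3.51584351e+01, -3.13378930e+01, -2.81785860e-04,
       -6.82907213e-06, -2.50649020e-05]), 'tool_pos': array([0.24852223, 0.49068144, 0.24239244]), 'ee_rot': array([-2.67658585e+00, -1.64474876e+00, -2.78574835e-04]), 'contact_force': array([-0.09753591, -0.27277611,  0.42274863]), 'torque': array([-0.0541025 , -0.03579096, -0.02491208]), 'grip_width': 0.08529234748781628}
```

View pics/scene0.png

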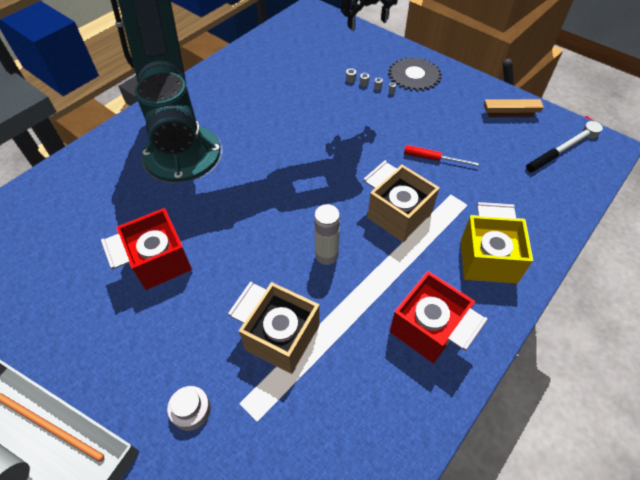

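View pics/side0.png

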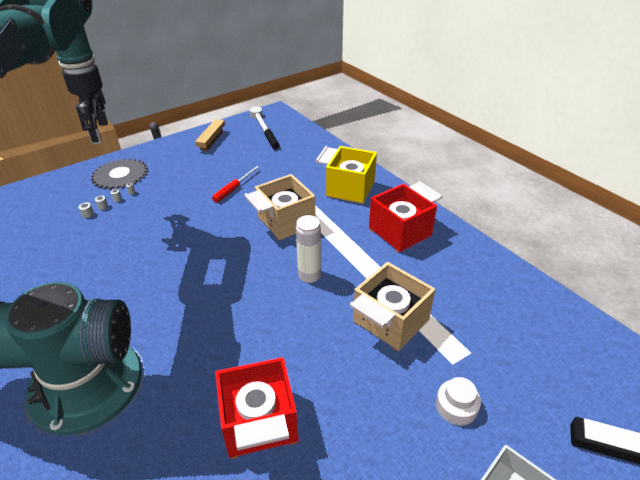

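```bash
python3 - <<'E'
import cv2,numpy as np
def crop(n,u,v,s=100,h=75):
    im=cv2.imread(f'pics/{n}0.png')[v:v+h,u:u+s]; im=cv2.resize(im,None,fx=4,fy=4,interpolation=cv2.INTER_CUBIC)
    for k in range(0,s,10):
        cv2.line(im,(k*4,0),(k*4,6 if k%50 else 14),(0,255,0),1)
        if k%20==0: cv2.putText(im,str(u+k),(k*4,18),0,.35,(0,255,0),1)
    for k in range(0,h,10):
        cv2.line(im,(0,k*4),(6,k*4),(0,255,0),1)
        if k%20==0: cv2.putText(im,str(v+k),(8,k*4+4),0,.35,(0,255,0),1)
    return im
a=np.vstack([np.hstack([crop('scene',225,280),crop('scene',350,155)]),np.hstack([crop('side',340,255),crop('side',235,168)])])
cv2.imwrite('pics/crops.png',a)
E
```

```text
(no output)
```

View pics/crops.png

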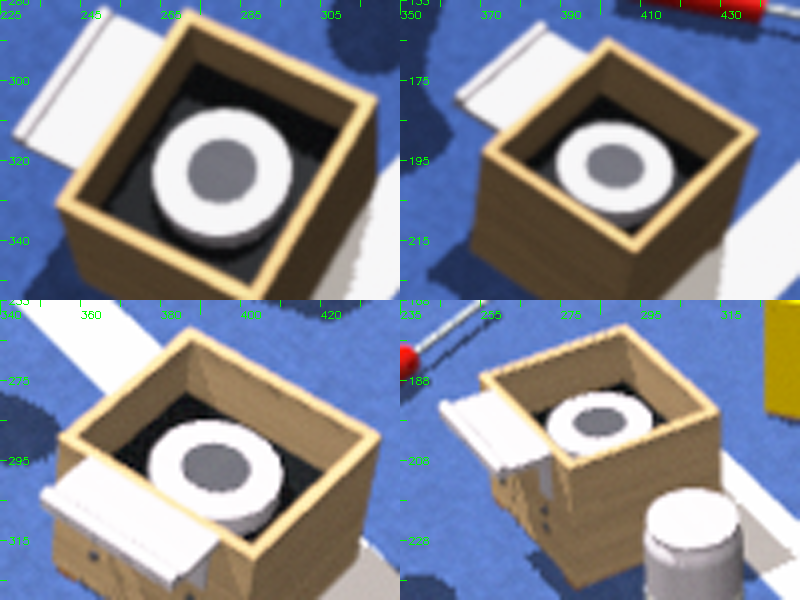

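```bash
python3 - <<'E'
from h import *
from scipy.optimize import least_squares
ds=[cam('scene'),cam('side')]
loc={'FL':(-.055,.06,0),'FR':(-.055,-.06,0),'BL':(.055,.06,0),'BR':(.055,-.06,0),'LL':(-.093,.04,0),'LR':(-.093,-.04,0)}
obs={'R':[dict(FL=(272.5,283),FR=(240.5,330.5),BL=(319.2,304.5),BR=(288,354)),dict(FL=(355.5,289.5),FR=(403.7,318.7),BL=(388,262.5),BR=(434.5,289))],
'L':[dict(FL=(402,165),FR=(371.2,192.5),BL=(438.7,188),BR=(408,217.5)),dict(FL=(255.5,187),FR=(277.5,209.7),BL=(291.7,174.7),BR=(314.2,195.5))]}
for k,o in obs.items():
    def pt(q,n): 
        c,s=np.cos(q[2]),np.sin(q[2]); a=loc[n]; return [q[0]+c*a[0]-s*a[1],q[1]+s*a[0]+c*a[1],q[3]]
    f=lambda q: np.concatenate([px(d,pt(q,n))-np.array(v) for d,oo in zip(ds,o) for n,v in oo.items()])
    r=least_squares(f,[.5,0,0,.1]); q=r.x
    c,s=np.cos(q[2]),np.sin(q[2])
    print(k,np.round(q,4),'yawdeg',np.degrees(q[2]),'rms',np.sqrt(np.mean(r.fun**2)),'heel',q[:2]-.055*np.array([c,s]),'lip',q[:2]-.077*np.array([c,s]), 'lipend px',px(ds[0],[*(q[:2]-.093*np.array([c,s])),.1]))
print('tape scene')
for uv in [(455,196),(466,205),(241,406),(258,420)]: print(uv,w(ds[0],uv,0))
m=ctrl.outline_of('scene','line')[0]['mask'].astype(np.uint8); rr=cv2.minAreaRect(np.argwhere(m)[:,::-1].astype(np.float32)); print([np.round(w(ds[0],p,0.001),3) for p in cv2.boxPoints(rr)])
for t in ['spray_can','screwdriver','wheel_hub']:
    r=ctrl.outline_of('scene',t)
    if r: print(t,w(ds[0],r[0]['uv'],{'spray_can':.08,'screwdriver':.01,'wheel_hub':.03}[t]))
E
```

```text
R [ 0.5809 -0.2235  0.2061  0.0974] yawdeg 11.806112181823567 rms 1.2540680828038107 heel [ 0.52704942 -0.23476413] lip [ 0.50551482 -0.23926534] lipend px [239.49621096 297.62299801]
L [ 0.5863  0.2001 -0.0559  0.0977] yawdeg -3.2048544083157045 rms 0.7573037947534659 heel [0.53139963 0.20318861] lip [0.50943403 0.20441855] lipend px [373.9394056  170.19253526]
tape scene
(455, 196) [0.65863389 0.34617028 0.        ]
(466, 205) [0.69542199 0.33802191 0.        ]
(241, 406) [ 0.61153071 -0.37906163  0.        ]
(258, 420) [ 0.65516838 -0.376998    0.        ]
[array([ 0.605, -0.378,  0.001]), array([0.642, 0.356, 0.001]), array([0.71 , 0.332, 0.001]), array([ 0.657, -0.38 ,  0.001])]
spray_can [ 0.51770992 -0.00220134  0.08      ]
screwdriver [0.52199454 0.42475791 0.01      ]
wheel_hub [ 0.54877268 -0.4483246   0.03      ]
```

Emit:
{"api": "arm_command", "payload": {"series": "40 25 -28 0 0 0 5.9; 40 25 -28 0 0 0 5.9; 40 25 -28 0 0 0 5.9; 40 25 -28 0 0 0 5.9; 40 25 -28 0 0 -6.2 0; 40 25 -28 0 0 -6.2 0; 40 25 -28 0 0 -6.2 0; 40 25 -28 0 0 -6.2 0; 40 25 -28 0 0 0 0; 40 25 -28 0 0 0 0; 40 0 0 -40 0 0 0; 40 0 0 -40 0 0 0"}}

```text
time: 2.0
tool_pos: [0.5019, 0.2092, 0.166]
ee_rot: [2.044, 1.92, 0.46]
contact_force: [0.4, 1.0, -0.9]
grip_width: 0.0342
```

```bash
python3 - <<'E'
from h import *
from scipy.spatial.transform import Rotation as R
o=ctrl.get_obs(); M=R.from_rotvec(o['ee_rot']).as_matrix(); print(o['time'],o['tool_pos'],M.round(3).tolist(),ctrl.nose_length,o['grip_width'],o['contact_force'],o['joints'].round(2))
d=cam('wrist'); cv2.imwrite('pics/w1.png',d['image']); s=cam('side'); a=np.hstack([d['image'][::1,::1][::2,::2],cv2.resize(s['image'][130:330,160:360],(320,320))[:240]]); cv2.imwrite('pics/w1.png',cv2.resize(a,(800,300)))
E
```

```text
2.0 [0.5018908  0.20917701 0.16595597] [[0.056, 0.902, 0.427], [0.998, -0.063, 0.001], [0.028, 0.427, -0.904]] 0.011 0.03415739275802971 [ 0.39205694  0.99814271 -0.8765891 ] [ 0.38 -0.15  1.82 -0.18  1.07 -1.07]
```

View pics/w1.png

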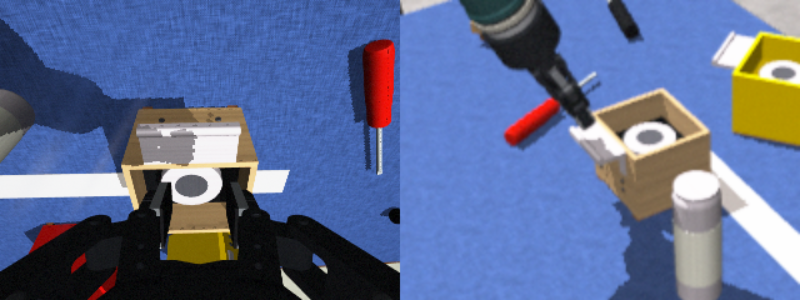

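Emit:
{"api": "arm_command", "payload": {"series": "40 2 -4 -20 0 0 0; 40 0 0 -20 0 0 0; 40 0 0 -8 0 0 0; 40 0 0 -3 0 0 0; 40 0 0 -2 0 0 0; 40 0 0 -2 0 0 0; 40 0 0 0 0 0 0"}}

```text
time: 2.68
tool_pos: [0.5034, 0.2081, 0.1126]
ee_rot: [2.038, 1.927, 0.459]
contact_force: [1.4, -0.4, 1.6]
grip_width: 0.0344
```

Emit:
{"api": "arm_command", "payload": {"series": "40 0 0 -2 0 0 0; 40 0 0 -2 0 0 0; 40 0 0 0 0 0 0"}}

```text
time: 2.93
tool_pos: [0.5054, 0.2081, 0.1119]
ee_rot: [2.034, 1.924, 0.465]
contact_force: [-4.2, -3.0, 17.1]
grip_width: 0.0341
```

Emit:
{"api": "arm_command", "payload": {"series": "40 -6 0 -2 0 0 0; 40 -6 0 -2 0 0 0; 40 -5 0 -2 0 0 0; 40 -5 0 -3 0 0 0; 40 -5 0 -3 0 0 0; 40 -5 0 -3 0 0 0"}}

```text
time: 3.43
tool_pos: [0.4705, 0.2092, 0.0941]
ee_rot: [2.04, 1.927, 0.462]
contact_force: [-8.0, 3.3, 12.0]
grip_width: 0.0344
```

Emit:
{"api": "arm_command", "payload": {"series": "40 -5 0 -4 0 0 0; 40 -5 0 -4 0 0 0; 40 -4 0 -4 0 0 0; 40 -4 0 -4 0 0 0; 40 -4 0 -5 0 0 0; 40 -4 0 -5 0 0 0; 40 -3 0 -5 0 0 0; 40 -3 0 -5 0 0 0; 40 0 0 0 0 0 0"}}

```text
time: 4.18
tool_pos: [0.4352, 0.2062, 0.0506]
ee_rot: [2.043, 1.931, 0.445]
contact_force: [0.1, -0.6, -0.2]
grip_width: 0.0341
```

```bash
python3 - <<'E'
from h import *
s=cam('side'); d=cam('scene'); 
a=np.hstack([cv2.resize(d['image'][130:290,320:480],(400,400),interpolation=2),cv2.resize(s['image'][130:290,200:360],(400,400),interpolation=2)]); cv2.imwrite('pics/t1.png',a); print(ctrl.get_obs()['contact_force'])
E
```

```text
[ 0.49734008 -0.04004412 -0.91975626]
```

View pics/t1.png

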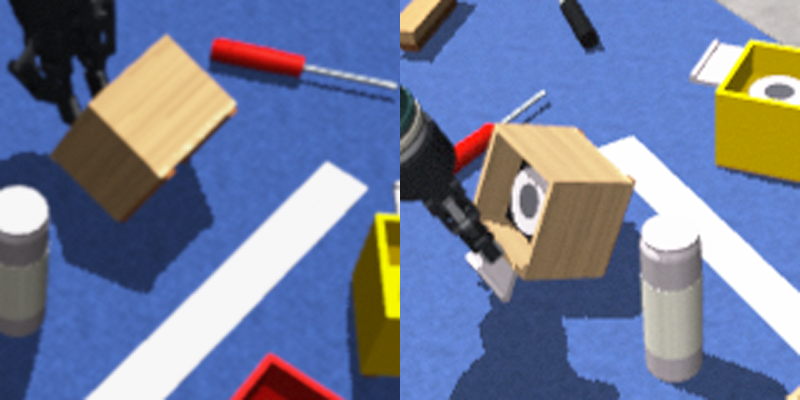

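Emit:
{"api": "arm_command", "payload": {"series": "40 -20 0 5 0 0 0; 40 -10 0 30 0 0 0; 40 0 0 41 0 0 0; 40 0 0 41 0 0 0; 40 0 -10 40 0 0 4; 40 0 -10 40 0 0 4; 40 0 -20 30 0 0 5; 40 10 -40 0 0 0 0; 40 10 -40 0 0 0 0; 40 10 -40 0 0 0 0; 40 10 -40 0 0 0 0; 40 10 -40 0 0 0 0"}}

```text
time: 5.28
tool_pos: [0.4568, -0.0355, 0.2793]
ee_rot: [1.833, 2.164, 0.499]
contact_force: [0.7, 0.9, -0.1]
grip_width: 0.0341
```

Emit:
{"api": "arm_command", "payload": {"series": "40 10 -40 0 0 0 0; 40 10 -40 0 0 0 0; 40 10 -40 0 0 0 0; 40 10 -40 0 0 0 0; 40 7 -35 0 0 0 0; 40 0 0 0 0 0 0"}}

```text
time: 5.78
tool_pos: [0.5039, -0.2349, 0.2766]
ee_rot: [1.842, 2.16, 0.492]
contact_force: [-0.3, 0.5, 0.4]
grip_width: 0.0341
```

```bash
cat > st.py <<'E'
from h import *
from scipy.spatial.transform import Rotation as R
o=ctrl.get_obs(); M=R.from_rotvec(o['ee_rot']).as_matrix(); print(o['time'],o['tool_pos'].round(4),'tip',(o['tool_pos']+.011*M[:,2]).round(4),M.round(2).tolist(),o['contact_force'].round(1),o['joints'].round(2))
E
python3 - <<'E'
from st import *
d=cam('wrist'); T=np.eye(4);T[:3,:3]=M;T[:3,3]=o['tool_pos']; print(d['fov_y'],(np.linalg.inv(T)@d['T']).round(3).tolist(), np.array(d['T'])[:3,3])
for q in ctrl.outline_of('wrist','stamped_crate_lip'): print(q['p'],q['uv'])
E
```

```text
5.7833 [ 0.5039 -0.2349  0.2766] tip [ 0.5084 -0.2339  0.2666] [[-0.16, 0.9, 0.41], [0.99, 0.14, 0.09], [0.02, 0.42, -0.91]] [-0.3  0.5  0.4] [-0.73 -0.12  1.56  0.35  1.44 -2.46]
63.11508552255871 [[1.0, 0.0, -0.0, -0.0], [-0.0, 0.965, 0.262, -0.067], [0.0, -0.262, 0.965, -0.133], [0.0, 0.0, 0.0, 1.0]] [ 0.38931555 -0.25624224  0.36973104]
0.96 [306.6, 183.9]
```

Emit:
{"api": "arm_command", "payload": {"series": "40 0 0 0 2.84 0.62 -6.3; 40 0 0 0 2.84 0.62 -6.3; 40 0 0 0 2.84 0.62 -6.3; 40 0 0 0 2.84 0.62 -6.3; 40 0 0 0 2.84 0.62 -6.3; 40 0 0 0 2.84 0.62 -6.3; 40 0 0 0 2.84 0.62 -6.3; 40 0 0 0 2.84 0.62 -6.3; 40 0 0 0 2.84 0.62 -6.3; 40 0 0 0 2.84 0.62 -6.3; 40 0 0 0 2.84 0.62 -6.3; 40 0 0 0 2.84 0.62 -6.3"}}

```text
time: 6.88
tool_pos: [0.5035, -0.2261, 0.2789]
ee_rot: [-3.006, -0.423, -0.672]
contact_force: [0.1, 0.1, -0.1]
grip_width: 0.0341
```

Emit:
{"api": "arm_command", "payload": {"series": "40 0 0 0 2.84 0.62 -6.3; 40 0 0 0 2.84 0.62 -6.3; 40 0 0 0 2.84 0.62 -6.3; 40 0 0 0 2.84 0.62 -6.3; 40 0 0 0 2.84 0.62 -6.3; 40 0 0 0 2.84 0.62 -6.3; 40 0 0 0 2.84 0.62 -6.3; 40 0 0 0 2.84 0.62 -6.3; 40 0 0 0 2.84 0.62 -6.3; 40 0 0 0 2.84 0.62 -6.3; 40 0 0 0 2.84 0.62 -6.3; 40 0 0 0 2.84 0.62 -6.3"}}

```text
time: 7.88
tool_pos: [0.5035, -0.2261, 0.2789]
ee_rot: [-2.331, 1.552, -0.433]
contact_force: [0.1, 0.2, -0.4]
grip_width: 0.0342
```

Emit:
{"api": "arm_command", "payload": {"series": "40 0 0 0 2.84 0.62 -6.3; 40 0 0 0 2.84 0.62 -6.3; 40 0 0 0 0 0 0"}}

```text
time: 8.13
tool_pos: [0.5035, -0.2262, 0.2789]
ee_rot: [-2.111, 1.802, -0.374]
contact_force: [-0.9, -0.7, -0.1]
grip_width: 0.0341
```

```bash
python3 - <<'E'
from st import *
d=cam('scene')
for n,uv in dict(red=(433,315),yellow=(497,245),red2=(152,245)).items(): print(n,w(d,uv,.08).round(3))
E
```

```text
8.1333 [ 0.5035 -0.2262  0.2789] tip [ 0.508  -0.2253  0.2689] [[0.16, -0.9, 0.41], [-0.99, -0.14, 0.09], [-0.02, -0.42, -0.91]] [-0.9 -0.7 -0.1] [-0.72 -0.13  1.57  0.34  1.44  0.69]
red [ 0.804 -0.02   0.08 ]
yellow [0.822 0.213 0.08 ]
red2 [ 0.24  -0.267  0.08 ]
```

Emit:
{"api": "arm_command", "payload": {"series": "40 -1 -7 -38 0 0 0; 40 -1 -7 -38 0 0 0; 40 0 0 -38 0 0 0; 40 0 0 -38 0 0 0; 40 0 0 -6 0 0 0; 40 0 0 -3 0 0 0; 40 0 0 -2 0 0 0; 40 0 0 -2 0 0 0; 40 0 0 -2 0 0 0; 40 0 0 0 0 0 0"}}

```text
time: 9.02
tool_pos: [0.503, -0.2426, 0.1138]
ee_rot: [-2.111, 1.8, -0.38]
contact_force: [0.5, -0.4, 3.0]
grip_width: 0.034
```

Emit:
{"api": "arm_command", "payload": {"series": "40 0 0 -2 0 0 0; 40 0 0 -2 0 0 0; 40 -6 -1 -2 0 0 0; 40 -6 -1 -2 0 0 0; 40 -5 -1 -2 0 0 0; 40 -5 -1 -3 0 0 0; 40 -5 -1 -3 0 0 0; 40 -5 -1 -3 0 0 0"}}

```text
time: 9.68
tool_pos: [0.4703, -0.2497, 0.0954]
ee_rot: [-2.113, 1.802, -0.382]
contact_force: [-4.0, -1.5, 6.9]
grip_width: 0.0343
```

Emit:
{"api": "arm_command", "payload": {"series": "40 -5 -1 -4 0 0 0; 40 -5 -1 -4 0 0 0; 40 -4 -1 -4 0 0 0; 40 -4 -1 -4 0 0 0; 40 -4 -1 -5 0 0 0; 40 -4 -1 -5 0 0 0; 40 -3 0 -5 0 0 0; 40 -3 0 -5 0 0 0; 40 0 0 0 0 0 0; 40 0 0 0 0 0 0"}}

```text
time: 10.52
tool_pos: [0.4373, -0.2528, 0.0551]
ee_rot: [-2.11, 1.802, -0.37]
contact_force: [-0.2, 0.2, -0.4]
grip_width: 0.0342
```

Emit:
{"api": "arm_command", "payload": {"series": "40 -20 -4 5 0 0 0; 40 -10 0 30 0 0 0; 40 0 0 41 0 0 0; 40 0 0 41 0 6 0; 40 0 0 41 0 6 0; 40 0 0 41 0 6 0; 40 0 0 41 0 6 0; 40 0 0 0 0 6 0; 40 40 0 0 0 6 0; 40 40 0 0 0 0 0; 40 40 0 0 0 0 0; 40 40 0 0 0 0 0"}}

```text
time: 11.52
tool_pos: [0.5703, -0.2563, 0.2951]
ee_rot: [2.299, -2.013, -0.324]
contact_force: [0.4, -0.4, 1.0]
grip_width: 0.0344
```

```bash
python3 - <<'E'
from st import *
d=cam('scene');cv2.imwrite('pics/s2.png',d['image'])
E
```

```text
11.5167 [ 0.5703 -0.2563  0.2951] tip [ 0.5681 -0.2554  0.2844] [[0.12, -0.97, -0.2], [-0.99, -0.14, 0.09], [-0.11, 0.19, -0.98]] [ 0.4 -0.4  1. ] [-0.5   0.42  0.87 -0.02  2.07  0.93]
```

View pics/s2.png

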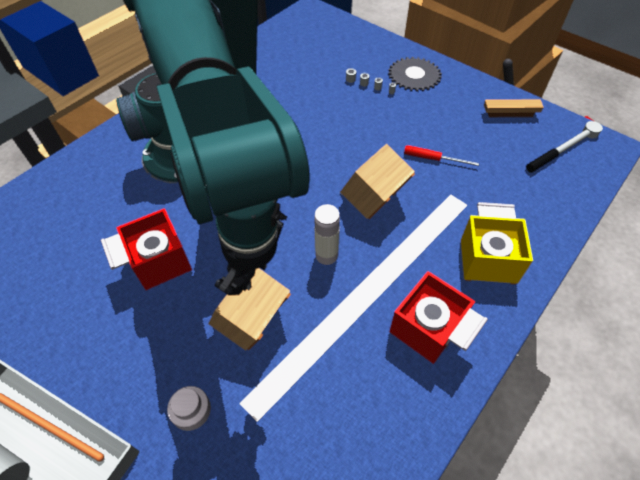

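Emit:
{"api": "arm_command", "payload": {"series": "40 40 10 0 0 0 0; 40 40 10 0 0 0 0; 40 40 10 -10 0 0 0; 40 20 0 -20 0 0 0; 40 0 0 -20 0 6 0; 40 0 0 -20 0 6 0; 40 0 0 0 0 0 0"}}

```text
time: 12.15
tool_pos: [0.7004, -0.2231, 0.2052]
ee_rot: [2.154, -1.898, -0.57]
contact_force: [2.2, -0.9, -6.9]
grip_width: 0.0341
```

```bash
python3 - <<'E'
from st import *
d=cam('wrist');cv2.imwrite('pics/w2.png',d['image'])
for p in [(.55,-.23,.05),(.55,.2,.05)]: print(px(d,p))
E
```

```text
12.15 [ 0.7004 -0.2231  0.2052] tip [ 0.6958 -0.2221  0.1953] [[0.09, -0.9, -0.42], [-0.98, -0.15, 0.09], [-0.15, 0.41, -0.9]] [ 2.2 -0.9 -6.9] [-0.36  0.94  0.29 -0.09  2.35  1.04]
[333.46393403 294.66480478]
[-101.92714527  219.12340274]
```

View pics/w2.png

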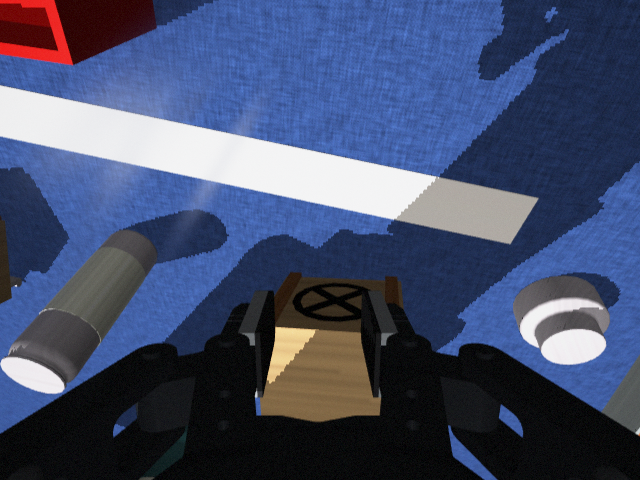

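```bash
python3 - <<'E'
from st import *
d=cam('side')
from h import *
im=d['image']; hsv=cv2.cvtColor(im,cv2.COLOR_BGR2HSV); m=((hsv[...,0]<8)|(hsv[...,0]>172))&(hsv[...,1]>150)&(hsv[...,2]>60); m=m.astype(np.uint8); m[:340]=0;m[:,:200]=0;m[:,320:]=0
c=max(cv2.findContours(m,0,2)[0],key=cv2.contourArea); h=cv2.approxPolyDP(cv2.convexHull(c),4,True)[:,0]
for p in h: print('side',p,w(d,p,.1).round(3),w(d,p,0).round(3))
s=cam('scene')
for p in [(160,211),(189,270),(117,226),(135,258)]: print('scene',p,w(s,p,.1).round(3))
wd=cam('wrist')
for p in [(293,278),(397,278)]: print(w(wd,p,0.002).round(4))
E
```

```text
12.2 [ 0.7008 -0.2241  0.2102] tip [ 0.6963 -0.2231  0.2003] [[0.09, -0.91, -0.41], [-0.99, -0.14, 0.09], [-0.14, 0.4, -0.91]] [-0.3 -0.6 -1.9] [-0.36  0.94  0.28 -0.09  2.35  1.04]
side [283 358] [ 0.306 -0.239  0.1  ] [ 0.341 -0.173  0.   ]
side [298 440] [ 0.244 -0.381  0.1  ] [ 0.27  -0.335  0.   ]
side [230 457] [ 0.146 -0.344  0.1  ] [ 0.159 -0.293  0.   ]
side [216 371] [ 0.198 -0.194  0.1  ] [ 0.218 -0.122  0.   ]
scene (160, 211) [ 0.196 -0.201  0.1  ]
scene (189, 270) [ 0.364 -0.263  0.1  ]
scene (117, 226) [ 0.156 -0.289  0.1  ]
scene (135, 258) [ 0.254 -0.316  0.1  ]
[ 0.5082 -0.1871  0.002 ]
[ 0.5327 -0.299   0.002 ]
```

Emit:
{"api": "arm_command", "payload": {"series": "40 0 0 30 0 0 0; 40 0 0 40 0 -6.9 0; 40 -10 0 40 0 -6.9 0; 40 -40 -3 0 0 -6.9 0; 40 -40 -3 0 0 -6.9 0; 40 -40 -3 0 0 -6.9 0; 40 -40 -3 0 0 -6.9 0; 40 -40 -3 0 0 -6.9 0; 40 -40 -3 0 0 0 -5; 40 -40 -3 0 0 0 0; 40 -40 -3 0 0 0 0; 40 0 0 0 0 0 0"}}

```text
time: 13.35
tool_pos: [0.397, -0.2475, 0.3412]
ee_rot: [-2.09, 1.959, -0.311]
contact_force: [0.5, 0.2, 0.5]
grip_width: 0.0341
```

```bash
python3 st.py
```

```text
13.35 [ 0.397  -0.2475  0.3412] tip [ 0.4007 -0.247   0.3309] [[0.07, -0.94, 0.33], [-1.0, -0.06, 0.04], [-0.02, -0.33, -0.94]] [0.5 0.2 0.5] [-0.87 -0.27  1.54  0.28  1.68  0.69]
```

Emit:
{"api": "arm_command", "payload": {"series": "40 -4 -10 -40 0 -3 0; 40 0 0 -40 0 0 0; 40 0 0 -40 0 0 0; 40 0 0 -40 0 0 0; 40 0 0 -40 0 0 0; 40 0 0 -40 0 0 0; 40 0 0 -40 0 0 0; 40 0 0 -15 0 0 0; 40 0 0 -10 0 0 0; 40 0 0 -6 0 0 0; 40 0 0 0 0 0 0"}}

```text
time: 14.27
tool_pos: [0.4001, -0.259, 0.0248]
ee_rot: [-2.064, 1.923, -0.346]
contact_force: [0.4, 0.2, 0.3]
grip_width: 0.0342
```

```bash
python3 st.py
```

```text
14.2667 [ 0.4001 -0.259   0.0248] tip [ 0.4042 -0.2584  0.0146] [[0.08, -0.92, 0.37], [-1.0, -0.06, 0.05], [-0.03, -0.38, -0.93]] [0.4 0.2 0.3] [-0.92 -0.07  2.04  0.4   1.02  0.4 ]
```

Emit:
{"api": "arm_command", "payload": {"series": "40 3 0 0 0 0 0; 40 4 0 0 0 0 0; 40 4 0 0 0 0 0; 40 4 0 0 0 0 0; 40 4 0 0 0 0 0; 40 4 0 0 0 0 0; 40 4 0 0 0 0 0; 40 4 0 0 0 0 0; 40 4 0 0 0 0 0; 40 4 0 0 0 0 0"}}

```text
time: 15.1
tool_pos: [0.4377, -0.2572, 0.0222]
ee_rot: [-2.066, 1.923, -0.336]
contact_force: [-5.7, 0.7, 5.5]
grip_width: 0.0341
```

```bash
python3 - <<'E'
from st import *
d=cam('scene'); s=cam('side')
a=np.hstack([cv2.resize(d['image'][240:400,190:350],(400,400),interpolation=2),cv2.resize(s['image'][230:390,290:450],(400,400),interpolation=2)]); cv2.imwrite('pics/p1.png',a)
E
```

```text
15.1 [ 0.4377 -0.2572  0.0222] tip [ 0.4417 -0.2565  0.012 ] [[0.08, -0.93, 0.37], [-1.0, -0.06, 0.06], [-0.03, -0.37, -0.93]] [-5.7  0.7  5.5] [-0.84 -0.    1.97  0.38  0.99  0.47]
```

View pics/p1.png

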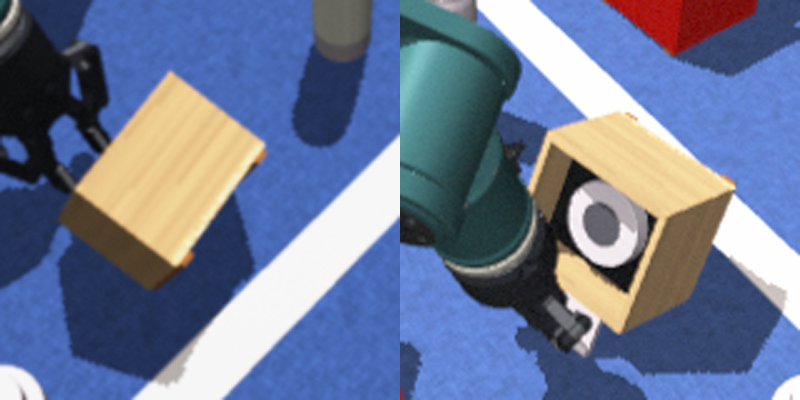

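```bash
cat > loc.py <<'E'
from h import *
def loc(d,a,b):
    P,Q=w(d,a,.104),w(d,b,.104); v=P-Q; m=(P+Q)/2; yaw=np.arctan2(-v[0],v[1]); h=m[:2]-.037*np.array([np.cos(yaw),np.sin(yaw)])
    t=np.radians(-3.5); xl=(h-[.655,-.018])@[np.cos(t),np.sin(t)]
    print('len',np.linalg.norm(v).round(3),'yaw',np.degrees(yaw).round(1),'heel',h.round(4),'x in line',xl.round(4))
E
python3 - <<'E'
from loc import *
d=cam('scene'); loc(d,(190+265*.4,240+150*.4),(190+180*.4,240+265*.4))
s=cam('side'); print([w(s,(290+a*.4,230+b*.4),.104).round(3) for a,b in[(633,114),(733,186)] for a in [a-400]])
# tape near/far edges checked via bright mask
for dd,n in((d,'scene'),(s,'side')):
    m=ctrl.outline_of(n,'line')[0]['mask']; v,u=np.where(m); P=np.array([w(dd,(a,b),.001)[:2] for a,b in zip(u,v)])
    for y in (-.33,-.1,0,.1,.3):
        k=abs(P[:,1]-y)<.005
        if k.any(): print(n,y,P[k,0].min().round(4),P[k,0].max().round(4))
E
```

```text
len 0.113 yaw 7.4 heel [ 0.5521 -0.2373] x in line -0.0893
[array([ 0.582, -0.188,  0.104]), array([ 0.593, -0.293,  0.104])]
scene -0.33 0.61 0.6593
scene -0.1 0.622 0.6732
scene 0 0.6307 0.6771
scene 0.1 0.6344 0.6844
scene 0.3 0.6471 0.6951
side -0.33 0.605 0.6563
side -0.1 0.6381 0.6703
side 0 0.6255 0.6745
side 0.1 0.6313 0.6806
side 0.3 0.6429 0.6918
```

Emit:
{"api": "arm_command", "payload": {"series": "40 4 0 0 0 0 0; 40 4 0 0 0 0 0; 40 4 0 0 0 0 0; 40 4 0 0 0 0 0; 40 4 0 0 0 0 0; 40 4 0 0 0 0 -1; 40 4 0 0 0 0 -1; 40 4 0 0 0 0 -1; 40 4 0 0 0 0 -1; 40 4 0 0 0 0 -1; 40 4 0 0 0 0 0; 40 4 0 0 0 0 0"}}

```text
time: 16.4
tool_pos: [0.4861, -0.2569, 0.0217]
ee_rot: [-1.985, 2.017, -0.356]
contact_force: [-2.0, 0.0, -0.3]
grip_width: 0.0338
```

Emit:
{"api": "arm_command", "payload": {"series": "40 4 0 0 0 0 0; 40 4 0 0 0 0 0; 40 4 0 0 0 0 0; 40 4 0 0 0 0 0; 40 4 0 0 0 0 0; 40 4 0 0 0 0 0; 40 4 0 0 0 0 0; 40 2 0 0 0 0 0; 40 0 0 0 0 0 0"}}

```text
time: 17.15
tool_pos: [0.5166, -0.2574, 0.0223]
ee_rot: [-1.983, 2.017, -0.358]
contact_force: [-0.9, 0.5, 0.2]
grip_width: 0.0341
```

```bash
python3 - <<'E'
from st import *
d=cam('scene'); s=cam('side')
a=np.hstack([cv2.resize(d['image'][260:420,230:390],(400,400),interpolation=2),cv2.resize(s['image'][210:370,330:490],(400,400),interpolation=2)]); cv2.imwrite('pics/p2.png',a)
E
```

```text
17.15 [ 0.5166 -0.2574  0.0223] tip [ 0.5207 -0.2571  0.0121] [[-0.01, -0.93, 0.37], [-1.0, 0.02, 0.02], [-0.03, -0.37, -0.93]] [-0.9  0.5  0.2] [-0.7   0.12  1.85  0.33  0.92  0.71]
```

View pics/p2.png

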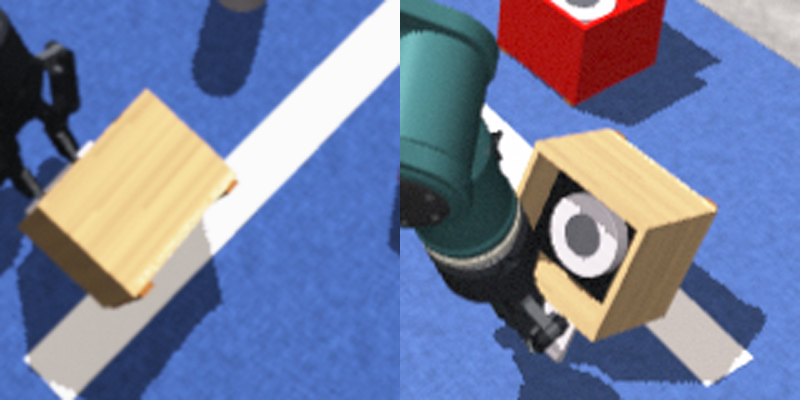

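```bash
python3 - <<'E'
from loc import *
d=cam('scene'); loc(d,(230+237*.4,260+180*.4),(230+138*.4,260+298*.4))
s=cam('side'); loc(s,(330+211*.4,210+128*.4),(330+316*.4,210+210*.4))
E
```

```text
len 0.115 yaw 1.5 heel [ 0.6327 -0.2511] x in line -0.008
len 0.118 yaw 0.2 heel [ 0.6279 -0.2524] x in line -0.0127
```

Emit:
{"api": "arm_command", "payload": {"series": "40 3 0 0 0 0 0; 40 3 0 0 0 0 0; 40 2 0 0 0 0 0; 40 0 0 0 0 0 0; 40 0 0 0 0 0 0; 40 -10 0 0 0 0 0; 40 -20 0 5 0 0 0; 40 -20 0 20 0 0 0; 40 -20 0 40 0 0 0; 40 0 0 40 0 0 0; 40 0 0 40 0 0 0; 40 0 0 40 0 0 0"}}

```text
time: 18.35
tool_pos: [0.4541, -0.257, 0.2058]
ee_rot: [-1.983, 2.018, -0.358]
contact_force: [1.1, -0.9, 0.2]
grip_width: 0.0341
```

Emit:
{"api": "arm_command", "payload": {"series": "40 -30 20 20 0 0 0; 40 -30 20 0 0 0 0; 40 -30 20 0 0 0 0; 40 0 0 0 0 0 0; 40 0 0 0 0 0 0"}}

```text
time: 18.77
tool_pos: [0.3642, -0.1967, 0.2245]
ee_rot: [-1.983, 2.018, -0.361]
contact_force: [0.2, 0.3, -0.4]
grip_width: 0.0343
```

```bash
python3 - <<'E'
from st import *
d=cam('scene'); cv2.imwrite('pics/f.png',d['image'])
for t,z in dict(spray_can=.08,screwdriver=.01,wheel_hub=.03).items():
    r=ctrl.outline_of('scene',t)
    if r: print(t,w(d,r[0]['uv'],z).round(3))
E
```

```text
18.7667 [ 0.3642 -0.1967  0.2245] tip [ 0.3683 -0.1964  0.2143] [[-0.01, -0.93, 0.37], [-1.0, 0.02, 0.02], [-0.03, -0.37, -0.93]] [ 0.2  0.3 -0.4] [-0.87 -0.44  1.9   0.31  1.45  0.72]
spray_can [0.513 0.003 0.08 ]
screwdriver [0.532 0.429 0.01 ]
wheel_hub [ 0.546 -0.448  0.03 ]
```

View pics/f.png

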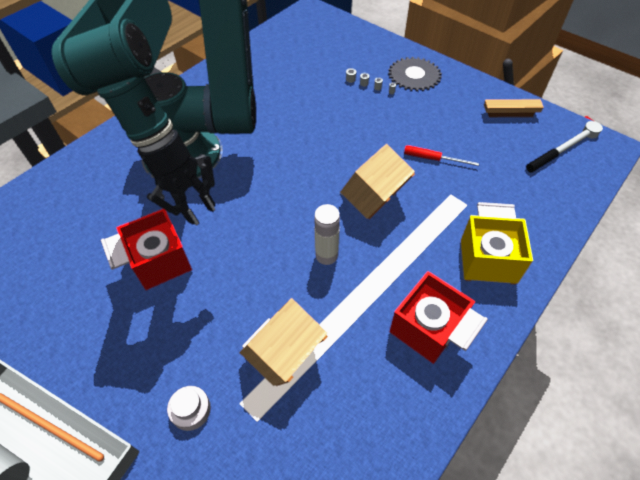

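```bash
python3 - <<'E'
from loc import *
d=cam('scene'); loc(d,(326.5,335.5),(287,382)); loc(d,(413.5,176.5),(378,212))
E
```

```text
len 0.113 yaw 0.9 heel [ 0.6391 -0.2533] x in line -0.0015
len 0.14 yaw -0.9 heel [0.5412 0.1758] x in line -0.1254
```

```bash
python3 - <<'E'
from loc import *
d=cam('scene'); loc(d,(414,174),(384,201.5))
ctrl.hand_in()
E
```

```text
len 0.114 yaw -3.0 heel [0.5359 0.1975] x in line -0.132
the job is handed in; nothing more can be done
```

I rocked both crates back onto their lips, then pushed the stamped one, still leaning, onto the tape. The job is handed in; no verdict was reported.

- **Stamp:** the wrist camera showed the black ring and cross under the right-hand crate. I did not look at the left crate's underside separately, so it is taken as the plain one by elimination.
- **Stamped crate:** still leaning, with its heel about 2 mm from the tape's centre line (y about -0.25 m). It is roughly 4° off square to the tape. A scene and side camera check just before the last 8 mm of the push differed by about 5 mm. The final figure comes from the scene camera alone.
- **Plain crate:** still leaning, with its heel about 7 mm from where it started.
- **Bystanders:** the hub is within 3 mm of where it was first found, the can 7 mm and the screwdriver 11 mm. I put those shifts down to how the network picks a centre point, since nothing touched them and they look unmoved in the picture.
- **At hand-in:** the arm was clear of everything, about 19 s in on the robot's clock.

One check came out wrong at first: the plain crate's heel appeared about 29 mm off because I had picked a wrong corner in the picture. Measuring again with the right corner gave the 7 mm.

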